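# Show the damper's seal to the inspection camera

### The job

Swing the yellow keeper right off the damper, lift the damper out of its V-block cradle, and hold it in the air in front of the inspection camera: the orange seal collar at the camera's focus point (straight out from the lens, 150 mm away), the damper square to the line of sight and its piston-rod end raised 30 degrees above level. Finish while holding it there, still and firmly gripped, with nothing else carrying it and the keeper left open; do not touch the camera or its stand, and do not disturb the other things on the bench.

Things in the scene. Friction and masses are not known exactly. Their poses are not given: they have to be found in the camera images.
- damper_center (a point): Middle of the damper's dark steel tube, on its axis; tube 36 mm in diameter, 150 mm long. Its x axis runs along the damper towards the piston-rod end, z up at the start, when it lies level in the cradle 65 mm above the bench. Two V-blocks carry the tube near its ends, with 88 mm free between them for a grasp. Weighs about 0.42 kg, balanced 5 mm to the rod side of this point.
- damper_seal (a point): Middle of the orange seal collar on the damper's axis, 85 mm from damper_center along the damper's x axis (same axes). This is the point to put at the focus.
- damper: The whole rigid damper; origin and axes as damper_center. Along its x: eye (30 mm across, 16 mm thick) at -89 mm, dark tube -75 to +75, orange seal collar (34 mm in diameter) +75 to +95, bright rod (12 mm in diameter, does not slide) to +175, second eye at +188 mm.
- cradle: Fixed cradle: green base plate 200 x 190 mm, 12 mm thick, lying on the bench, with two steel V-blocks. Origin on the bench under the middle between the V-blocks; x along the damper's axis (towards the rod end), y away from the keeper's post (post on the -y side, 95 mm from the damper's axis, 22 mm in diameter).
- keeper (a joint): Keeper angle, rad: 0 lies straight across above the damper's middle; it grows clockwise seen from above, its free end going towards the cradle's +x (rod end); stop at 1.75. Starts at 0 to 0.25. Clear of the damper from 1.2 on (better 1.4 to 1.6). Light friction: under 2 N moves it and it stays where it is left.
- keeper_peg (a point): Middle of the red upright peg at the keeper's free end, the grip to swing it by: 16 mm in diameter, 45 mm tall, this point 119 mm above the bench (peg from 96.5 to 141.5 mm). The yellow bar below it is 18 mm wide, 86.5 to 96.5 mm above the bench. The peg stands 135 mm from the pivot.
- keeper_pivot (a point): The keeper's upright hinge axis, at the peg's mid height (119 mm above the bench); the post and bar end at 104 mm. The peg moves round this point in a level circle of radius 135 mm.
- focus (a point): The camera's focus point, in the empty air 150 mm straight in front of the lens, at the lens's height (220 to 300 mm above the bench, differing each time). Its x axis is level and points from here into the lens (the line of sight), z up. Marked on the stand's foot plate by an orange cross vertically below it.
- camera_stand: Fixed camera stand: grey foot plate 310 x 120 x 10 mm, from 260 mm before to 50 mm behind the origin, aluminium mast 30 mm square and 390 mm tall, white camera head (about 80 x 74 x 64 mm) with a black lens barrel, 42 mm in diameter. Origin on the bench; the lens looks along -x, lens front at 45 mm, focus point at 195 mm from the origin. Do not touch.
- spanner: Bystander: open-ended steel spanner lying flat. Leave alone.
- screwdriver: Bystander: screwdriver with green handle, lying. Leave alone.
- nut_cup: Bystander: aluminium cup, 72 mm across, 80 mm tall. Leave alone.
- bearing: Bystander: steel bearing ring, 72 mm across, 20 mm tall. Leave alone.
- spray_can: Bystander: blue can, 60 mm across, 170 mm tall. Leave alone.
- coil_spring: Bystander: red suspension coil spring standing on end, 102 mm across, 127 mm tall. Leave alone.

How it is judged:
By the outcome, as a careful person would: the job done as asked, in the order asked, and still so for the second after the job is handed in, while the arm keeps its last pose, push and grip.
It also fails if it takes over 53 s, if anything falls off the work surface, if the arm or the gripper's body presses on something with over 40 N, if the wrist force passes 120 N, or if a joint passes its speed limit or range.

### The arm

A 7-joint arm with a two-finger parallel gripper is mounted at the origin on the work surface. World frame = base frame: x ahead of the robot, y to its left, z up, the work surface at z = 0. Lengths are in m, angles in rad, forces in N, time in s.
With the tool pointing down it reaches from about 0.4 to 0.85 m from the base axis. Payload 6.9 kg.
Tool frame: the origin (TCP) lies midway between the tips of the shut fingers; the grasp point (between the pads) lies behind it (ctrl.pinch_z is the z of the grasp point in the tool frame, in m); z points along the fingers, y is the direction in which the jaws open and shut (so a half turn about z gives the same grasp; the last joint's range is limited). The gripper opens to 85 mm and grips with 20 to 120 N. Pads are 22 mm wide; open, the fingers measure 114 mm over their backs; the gripper's body (76 mm by 85 mm) begins 54 mm behind the grasp point. The pads swing forward as they close: fully open they stand 13 mm farther back than shut.
Start: joints at [-1.046, 0.507, -0.238, 1.5, 0.126, 1.149, -0.155], TCP at [0.255, 0.571, 0.231] pointing down, gripper open.
Joint ranges: [-3.08, 3.08], [-0.24, 2.05], [-1.43, 1.35], [0, 2.5], [-1.52, 4.66], [0.17, 1.96], [-2.89, 2.89]. Speed limits (rad/s): [2.39, 2.39, 3.14, 3.14, 3.14, 3.14, 3.14].

### API

Orientations are given as a unit quaternion [w, x, y, z].
In Python, from station import ctrl, get_state, vision, ticket, models gives the robot as it stands. Calls block until the motion is done:
- ctrl.movep(position, orientation): joint-space move of the TCP to a pose.
- ctrl.movel(position, frame=None, max_speed=0.15): straight line of the TCP; frame=None keeps the orientation; max_speed is the mean speed in m/s.
- ctrl.set_joints(angles): joint-space move.
- ctrl.ungrasp() and ctrl.close_gripper(force=None): open the fingers fully, or close them until they stop; force is the grip in N (None keeps the last).
- ctrl.pause(seconds).
- ctrl.ik(position, orientation): joint angles nearest the present ones, or None.
- get_state(): the state.
- vision.grab_frame(name): name is "scene" or "side" or "wrist"; returns (picture, depth): 400x640x3 uint8, blue, green, red; 400x640 float32, m along the optical axis (not along the pixel's ray), 0 where there is no reading.
- vision.camera_info(name): a dict with "mtx" (3x3 intrinsics, pixels), "dist_coeffs" ([k1, k2, p1, p2, k3] as OpenCV has them; the pictures are not rectified), "R" (3x3) and "t" (3): a world point X has camera coordinates R X + t; the wrist camera has in their place "hand_eye" (4x4, takes a point from camera to tool coordinates, whose origin is the TCP and whose axes are the flange's). Camera axes: x right, y down, z forward; pixel columns grow to the right and rows downward; lengths in m; the calibration is good to about 2 mm. A picture is of the moment at which its call begins: read the wrist's pose just before it. camera_info takes no time and is no camera call.
A pose or a line that the arm cannot do raises ctrl.Unreachable and nothing moves.
- ticket.close_job(): hands the job in, once; it reports no verdict.
Trained networks look in the newest picture that a camera, given by its name, has taken for a name from the list of things; names that differ only in an ending like _2 or _b are one class to them, and where a whole thing is asked for, a point or a joint stands for the part that bears it (a point fixed in the world has none). Each returns a list of dicts, best first, with "p" (0 to 1); they miss things now and then, are a little off and sometimes report something else, mostly with a low value. They report only what shows in the picture. A call takes as long as a camera call.
- models.recognise(camera, target): "point" ([column, row] in pixels, amid what is visible of it).
- models.masks_of(camera, target): "mask" (400x640 bool, what is visible of it) and "point" ([column, row] in pixels, amid what is visible of it).
The state is a dict: "time": time; "qpos": joint angles; "qd": joint speeds; "tau": joint torques, N m; "tcp_pos": TCP position; "eef_rot": TCP orientation; "contact_force": force on the tool from outside, world axes, zero at the start; "wrist_torque": the same for the moment, N m; "width": finger opening in m.
Only numpy, scipy, OpenCV 4.12 (cv2) and the standard library are available. Lean on these libraries where they do the work, as an engineer would, in place of code of your own. Each camera call takes 0.05 s, during which the arm holds its last target.

## Working session

There is one attempt and no reset: what is moved stays moved. The work goes in short steps, each a Python script; the robot and the scene stay as the last script left them, time stands still between calls to the robot, and variables do not carry over. Pictures are saved under pics/ and viewed, and the job is handed in when it is done.

```bash
ls; mkdir -p pics
python3 - <<'E'
from station import ctrl,get_state,vision,ticket,models
import cv2,numpy as np
s=get_state();print(s['time'],s['tcp_pos'],s['eef_rot'],ctrl.pinch_z,s['width'])
for c in ['scene','side','wrist']:
    im,d=vision.grab_frame(c);cv2.imwrite(f'pics/{c}0.png',im);np.savez(f'pics/{c}0.npz',im=im,d=d)
    i=vision.camera_info(c);print(c,i)
print(get_state()['time'])
E
```

```text
pics
0.0 [0.25462438 0.57022899 0.23044539] [-1.53039834e-04  2.08380221e-01  9.78047493e-01 -8.73175788e-04] -0.0187 0.08571545981702268
scene {'mtx': array([[426.16148204,   0.        , 320.60620568],
       [  0.        , 426.16148204, 203.44651181],
       [  0.        ,   0.        ,   1.        ]]), 'dist_coeffs': array([-0.02763693,  0.        ,  0.        ,  0.        ,  0.        ]), 'R': array([[ 0.17623802,  0.98415025, -0.01970882],
       [ 0.56197437, -0.11703445, -0.81883316],
       [-0.80816147,  0.13323369, -0.57369314]]), 't': array([-0.13098208, -0.21714391,  2.10001887])}
side {'mtx': array([[476.80063716,   0.        , 316.77225803],
       [  0.        , 476.80063716, 198.72495415],
       [  0.        ,   0.        ,   1.        ]]), 'dist_coeffs': array([-0.08710735,  0.        ,  0.        ,  0.        ,  0.        ]), 'R': array([[-0.9977058 , -0.0670405 ,  0.00941866],
       [-0.0407209 ,  0.48314027, -0.8745955 ],
       [ 0.05408278, -0.87297254, -0.4847618 ]]), 't': array([0.57856135, 0.14939884, 1.57682152])}
wrist {'mtx': array([[286.90353477,   0.        , 321.678277  ],
       [  0.        , 286.90353477, 201.21893058],
       [  0.        ,   0.        ,   1.        ]]), 'dist_coeffs': array([-0.03493979,  0.        ,  0.        ,  0.        ,  0.        ]), 'hand_eye': array([[ 5.38663634e-04, -9.63767887e-01, -2.66741767e-01,
         6.73557008e-02],
       [ 9.99999589e-01,  3.24571892e-04,  8.46704471e-04,
         1.25828452e-03],
       [-7.29449699e-04, -2.66742114e-01,  9.63767665e-01,
        -1.42030360e-01],
       [ 0.00000000e+00,  0.00000000e+00,  0.00000000e+00,
         1.00000000e+00]])}
0.15
```

View pics/scene0.png

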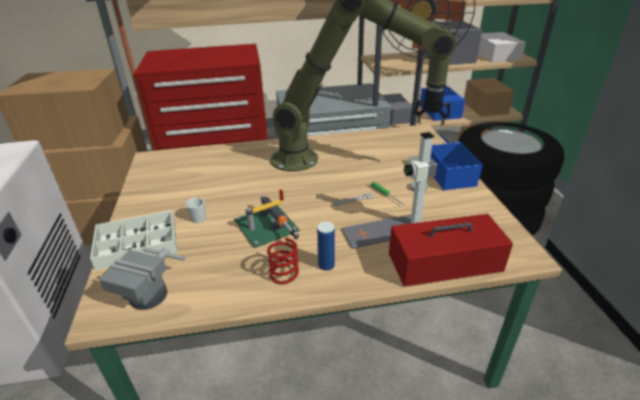

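View pics/side0.png

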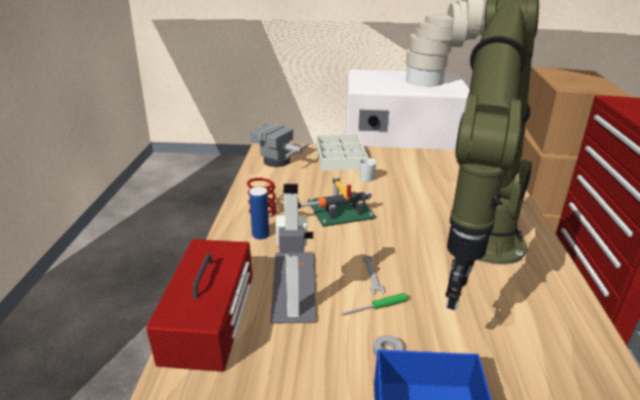

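View pics/wrist0.png

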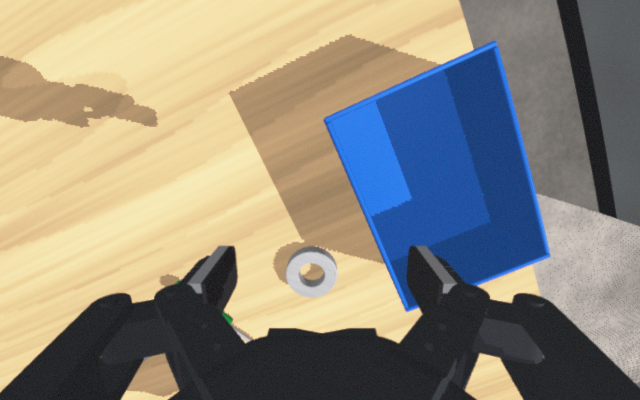

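The scene picture shows the cradle near (268,222), the stand's foot near (380,232) with its cross at about (362,233), the coil spring at (283,262) and the spray can at (326,246). I'll compute rough positions and zoom in.

```bash
cat > h.py <<'E'
import numpy as np,cv2
from station import vision
def inv(c,info=None,tcp=None,Rt=None):
    i=vision.camera_info(c)
    if 'R' in i: return i['mtx'],i['dist_coeffs'],i['R'],i['t']
    H=i['hand_eye'];T=np.eye(4);T[:3,:3]=Rt;T[:3,3]=tcp
    W=np.linalg.inv(T@H);return i['mtx'],i['dist_coeffs'],W[:3,:3],W[:3,3]
def ray(cam,px):
    K,D,R,t=cam
    n=cv2.undistortPoints(np.array(px,float).reshape(-1,1,2),K,D).reshape(-1,2)
    d=np.c_[n,np.ones(len(n))]
    return -R.T@t,d@R   # origin, directions (unit depth)
def atz(cam,px,z):
    o,d=ray(cam,px);return o+d*((z-o[2])/d[:,2])[:,None]
def atd(cam,px,dep):
    o,d=ray(cam,px);return o+d*np.asarray(dep).reshape(-1,1)
def proj(cam,X):
    K,D,R,t=cam
    return cv2.projectPoints(np.array(X,float).reshape(-1,1,3),cv2.Rodrigues(R)[0],t,K,D)[0].reshape(-1,2)
def cloud(cam,d):
    v,u=np.nonzero(d>0);return np.c_[u,v],atd(cam,np.c_[u,v],d[v,u])
def qR(q):
    from scipy.spatial.transform import Rotation as Ro
    return Ro.from_quat([q[1],q[2],q[3],q[0]]).as_matrix()
def Rq(R):
    from scipy.spatial.transform import Rotation as Ro
    q=Ro.from_matrix(R).as_quat();return np.array([q[3],q[0],q[1],q[2]])
E
python3 - <<'E'
from h import *
for c,px in [('scene',[[268,222],[362,233],[281,195],[326,246],[283,262],[196,210],[380,187],[350,200]]),('side',[[340,205],[302,265],[349,190],[293,280],[260,215]])]:
    z=np.load(f'pics/{c}0.npz');cam=inv(c)
    for p in px: print(c,p,atd(cam,[p],[z['d'][p[1],p[0]]])[0].round(3),atz(cam,[p],0.0)[0].round(3))
a=cv2.imread('pics/scene0.png')[150:290,220:460];cv2.imwrite('pics/s1.png',cv2.resize(a,None,fx=3.3,fy=3.3,interpolation=2))
a=cv2.imread('pics/side0.png')[150:330,240:420];cv2.imwrite('pics/d1.png',cv2.resize(a,None,fx=3.3,fy=3.3,interpolation=2))
E
```

```text
scene [268, 222] [ 0.5   -0.165  0.013] [ 0.483 -0.165  0.   ]
scene [362, 233] [0.636 0.178 0.01 ] [0.624 0.181 0.   ]
scene [281, 195] [ 0.489 -0.105  0.124] [ 0.302 -0.095  0.   ]
scene [326, 246] [0.798 0.01  0.111] [0.671 0.033 0.   ]
scene [283, 262] [ 0.724 -0.131 -0.001] [ 0.725 -0.131  0.   ]
scene [196, 210] [ 0.435 -0.436  0.064] [ 0.34  -0.453  0.   ]
scene [380, 187] [0.364 0.328 0.024] [0.328 0.341 0.   ]
scene [350, 200] [0.409 0.185 0.007] [0.4   0.188 0.   ]
side [340, 205] [ 0.507 -0.189  0.016] [ 0.507 -0.218  0.   ]
side [302, 265] [0.613 0.182 0.013] [0.614 0.165 0.   ]
side [349, 190] [ 0.477 -0.104  0.125] [ 0.474 -0.341  0.   ]
side [293, 280] [0.614 0.404 0.133] [ 0.634  0.24  -0.   ]
side [260, 215] [0.761 0.044 0.1  ] [ 0.794 -0.12   0.   ]
```

View pics/s1.png

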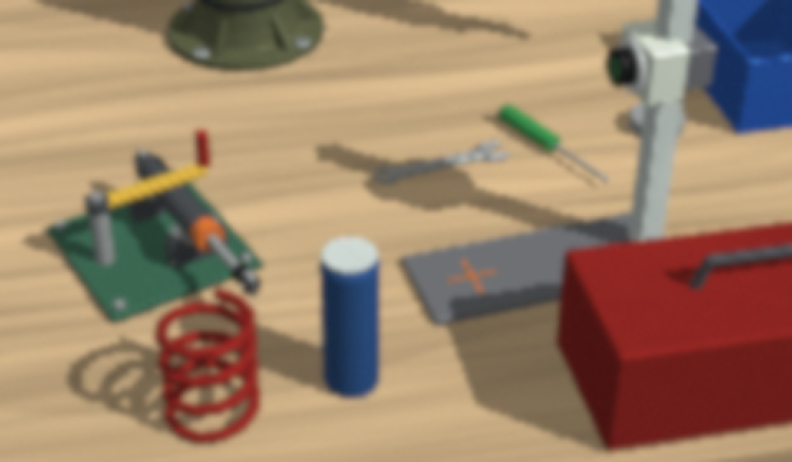

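View pics/d1.png

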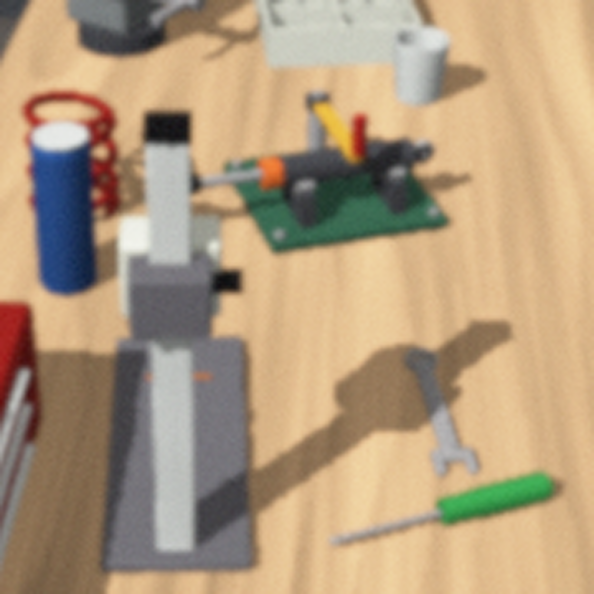

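The zooms put the damper between its rear eye at scene pixel (265,198) and rod eye at (294,233). The red peg is at (281,195) and the lens at about (408,170). The foot plate corners are visible in the side picture.

Run:
```python
from h import *
S=inv('scene');D=inv('side')
cs=lambda p:[220+p[0]/3.3,150+p[1]/3.3]
cd=lambda p:[240+p[0]/3.3,150+p[1]/3.3]
print('damper scene',atz(S,[cs((148,160)),cs((207,233)),cs((246,275))],.065).round(3))
print('damper side',atz(D,[cd((424,152)),cd((271,174)),cd((195,183))],.065).round(3))
print('foot side',atz(D,[cd(p) for p in [(105,568),(122,342),(253,566),(244,340)]],.01).round(3))
print('cross',atz(S,[cs((470,276))],.01),atz(D,[cd((180,377))],.01))
print('peg top',atz(S,[cs((202,133))],.1415),atz(D,[cd((360,117))],.1415))
print('post top',atz(S,[cs((97,196))],.104),atz(D,[cd((318,98))],.104))
z=np.load('pics/scene0.npz')
for p in [(620,67),(640,65),(650,70),(630,50),(630,85)]:
    q=np.round(cs(p)).astype(int);print('lens',q,atd(S,[q],[z['d'][q[1],q[0]]]).round(3))
# foot plate/stand cloud
z=np.load('pics/side0.npz');uv,P=cloud(D,z['d'])
m=(P[:,0]>.5)&(P[:,0]<.75)&(P[:,1]>.1)&(P[:,1]<.5)&(P[:,2]>.15)
Q=P[m]
for a in np.arange(.15,.42,.02):
    k=Q[(Q[:,2]>a)&(Q[:,2]<a+.02)]
    if len(k):print(round(a,2),len(k),np.percentile(k,[2,50,98],axis=0)[:,:2].round(3).tolist())
```

```text
damper scene [[ 0.411 -0.166  0.065]
 [ 0.572 -0.111  0.065]
 [ 0.655 -0.078  0.065]]
damper side [[ 0.405 -0.177  0.065]
 [ 0.569 -0.114  0.065]
 [ 0.648 -0.089  0.065]]
foot side [[0.668 0.43  0.01 ]
 [0.697 0.126 0.01 ]
 [0.552 0.418 0.01 ]
 [0.581 0.113 0.01 ]]
cross [[0.63999    0.17836435 0.01      ]] [[0.63612513 0.17634352 0.01      ]]
peg top [[ 0.48260897 -0.10225032  0.1415    ]] [[ 0.47779454 -0.10658328  0.1415    ]]
post top [[ 0.52966228 -0.22847361  0.104     ]] [[ 0.52373518 -0.22123377  0.104     ]]
lens [408 170] [[0.639 0.332 0.267]]
lens [414 170] [[0.648 0.35  0.27 ]]
lens [417 171] [[0.653 0.359 0.268]]
lens [411 165] [[0.625 0.347 0.278]]
lens [411 176] [[0.635 0.347 0.239]]
0.15 79 [[0.603, 0.404], [0.618, 0.407], [0.63, 0.411]]
0.17 82 [[0.603, 0.403], [0.617, 0.406], [0.63, 0.412]]
0.19 77 [[0.603, 0.402], [0.615, 0.406], [0.63, 0.41]]
0.21 47 [[0.587, 0.389], [0.617, 0.407], [0.629, 0.411]]
0.23 142 [[0.582, 0.388], [0.612, 0.428], [0.654, 0.434]]
0.25 263 [[0.568, 0.387], [0.605, 0.428], [0.653, 0.433]]
0.27 416 [[0.583, 0.375], [0.616, 0.418], [0.652, 0.433]]
0.29 252 [[0.585, 0.353], [0.616, 0.389], [0.654, 0.409]]
0.31 103 [[0.602, 0.385], [0.615, 0.406], [0.631, 0.411]]
0.33 98 [[0.604, 0.403], [0.617, 0.407], [0.631, 0.41]]
0.35 99 [[0.603, 0.403], [0.617, 0.407], [0.63, 0.411]]
0.37 127 [[0.603, 0.378], [0.618, 0.407], [0.632, 0.412]]
0.39 89 [[0.601, 0.375], [0.617, 0.391], [0.634, 0.41]]
```

Run:
```python
from h import *
from station import ctrl,get_state,models
z=np.load('pics/scene0.npz');S=inv('scene');uv,P=cloud(S,z['d']);im=z['im'][uv[:,1],uv[:,0]].astype(int)
m=(im[:,2]>100)&(im[:,1]<60)&(P[:,2]>.05)&(P[:,2]<.14)&(abs(P[:,0]-.7)<.1)&(abs(P[:,1]+.13)<.1)
print('spring',m.sum(),np.percentile(P[m],[2,50,98],axis=0).round(3))
yaw=np.arctan2(.088,.243)
def Rt(yaw): 
    x=-np.array([np.cos(yaw),np.sin(yaw),0]);zz=np.array([0,0,-1.]);return np.c_[x,np.cross(zz,x),zz]
q=Rq(Rt(yaw))
ctrl.movep([.33,.33,.35],q)
ctrl.movep([.50,-.13,.33],q)
s=get_state();im,d=vision.grab_frame('wrist')
cv2.imwrite('pics/w1.png',im);np.savez('pics/w1.npz',im=im,d=d,p=s['tcp_pos'],q=s['eef_rot'])
print(s['time'],s['tcp_pos'],s['qpos'].round(2),s['contact_force'])
```

```text
spring 112 [[ 0.746 -0.178  0.061]
 [ 0.766 -0.118  0.104]
 [ 0.798 -0.089  0.128]]
3.0083 [ 0.50036102 -0.12851571  0.32994312] [ 0.17  0.26  0.04  1.61 -0.01  1.27  2.14] [ 0.97222394 -1.0070085  -0.17140048]
```

View pics/w1.png

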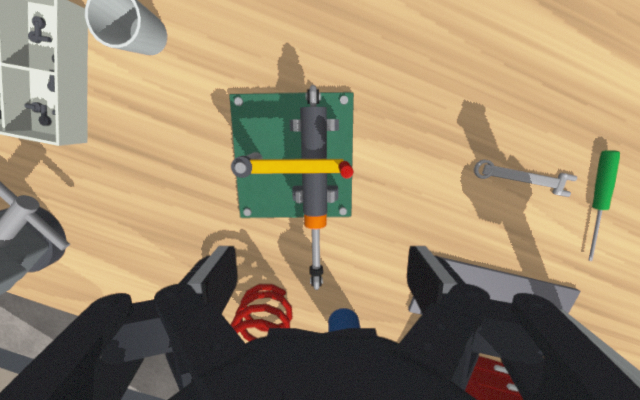

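The wrist picture shows the damper from eye (313,92) to collar (315,222) to rod eye (317,277), with the peg top at (346,170) and the post top at (240,166). Next I'll refine these with the depth and colour data.

```bash
cat > m.py <<'E'
from h import *
from scipy.optimize import least_squares
z=np.load('pics/w1.npz');im=z['im'];d=z['d'];W=inv('wrist',tcp=z['p'],Rt=qR(z['q']))
uv,P=cloud(W,d);c=im[uv[:,1],uv[:,0]].astype(int)
hsv=cv2.cvtColor(im,cv2.COLOR_BGR2HSV)[uv[:,1],uv[:,0]].astype(int)
roi=(uv[:,0]>225)&(uv[:,0]<360)&(uv[:,1]>80)&(uv[:,1]<295)
tab=(uv[:,0]>400)&(uv[:,1]<150)&(abs(P[:,2])<.02);print('bench z',np.median(P[tab,2]))
red=roi&(hsv[:,1]>180)&((hsv[:,0]<5)|(hsv[:,0]>174))&(P[:,2]>.09)
print('peg',red.sum(),np.percentile(P[red],[5,50,95],axis=0).round(4).tolist(),uv[red].mean(0))
top=red&(P[:,2]>.136);print('peg top',top.sum(),P[top].mean(0),atz(W,[uv[top].mean(0)],.1415))
og=roi&(hsv[:,1]>180)&(hsv[:,0]>=6)&(hsv[:,0]<17)
print('collar',og.sum(),uv[og].mean(0),atz(W,[uv[og].mean(0)],.065+.014),np.percentile(P[og],[5,50,95],axis=0).round(4).tolist())
gr=roi&(abs(uv[:,0]-240)<12)&(abs(uv[:,1]-167)<12)&(P[:,2]>.098)&(hsv[:,1]<80)
print('post',gr.sum(),np.median(P[gr],0),atz(W,[uv[gr].mean(0)],.104))
ye=roi&(hsv[:,0]>18)&(hsv[:,0]<32)&(hsv[:,1]>180)&(P[:,2]>.085)
Y=P[ye];v=np.linalg.svd(Y[:,:2]-Y[:,:2].mean(0))[2][0];print('bar z',np.median(Y[:,2]),'dir deg',np.degrees(np.arctan2(*v[::-1])),Y.mean(0))
# tube
tu=roi&(P[:,2]>.055)&(P[:,2]<.09)&(hsv[:,1]<90)&(abs(uv[:,0]-314)<14)&(((uv[:,1]>105)&(uv[:,1]<155))|((uv[:,1]>178)&(uv[:,1]<215)))
T=P[tu|og]
print(len(T),T[:,2].max())
def f(p):
    u=np.array([np.cos(p[2]),np.sin(p[2])]);n=np.array([-u[1],u[0]])
    r=np.hypot((T[:,:2]-p[:2])@n,T[:,2]-p[3]);R=np.where(og[tu|og],.017,.018);return (r-R)*1e3
r=least_squares(f,[.49,-.14,.35,.065],loss='soft_l1',x_scale=[.01,.01,.1,.01])
print('axis pt',r.x,np.degrees(r.x[2]),'rms',np.sqrt(np.mean(f(r.x)**2)))
u=np.array([np.cos(r.x[2]),np.sin(r.x[2])])
t=(P[og][:,:2]-r.x[:2])@u; print('collar extents',np.percentile(t,[1,50,99]))
al=roi&(P[:,2]>.05)&(P[:,2]<.09)&(abs(uv[:,0]-315)<8);t=(P[al][:,:2]-r.x[:2])@u;print('whole extents',t.min(),t.max())
ts=np.percentile((P[og][:,:2]-r.x[:2])@u,[2,98]).mean()
print('centre',r.x[:2]+u*(ts-.085))
E
python3 m.py
```

```text
bench z -0.0005554604792411544
peg 155 [[0.473, -0.111, 0.1167], [0.4783, -0.1056, 0.1407], [0.4852, -0.0991, 0.1421]] [345.64516129 169.47096774]
peg top 123 [ 0.47951782 -0.10445232  0.14083732] [[ 0.47942765 -0.10454696  0.1415    ]]
collar 253 [316.27272727 218.65612648] [[ 0.56714073 -0.11121089  0.079     ]] [[0.5292, -0.1247, 0.0729], [0.5714, -0.1114, 0.0797], [0.5814, -0.0984, 0.0905]]
post 275 [ 0.52708606 -0.22977701  0.09918979] [[ 0.52619215 -0.22911775  0.104     ]]
bar z 0.09596053010300404 dir deg 110.53636919041725 [ 0.50152871 -0.16292359  0.09586226]
2415 0.14100132783698943
axis pt [ 0.42140726 -0.16889628  0.3601987   0.0642223 ] 20.637865040001554 rms 3.7273752146643813
collar extents [0.07224348 0.16058204 0.17011988]
whole extents -0.027395745463965684 0.27514897839423413
centre [ 0.45600743 -0.15586483]
```

Geometry is consistent: the pivot, peg, bar angle, and damper ends all agree within about 2 mm. The damper centre is about (0.4916,-0.1425), yaw 20.6°, and the keeper is at about 0. I'll plan the keeper push with closed fingers and check IK for everything first.

```bash
cat > g.py <<'E'
from h import *
C=np.array([.4916,-.1425,.065]);YAW=np.radians(20.6);PIV=np.array([.526,-.2300,0]);
def Rd(yaw,sg=-1):
    x=sg*np.array([np.cos(yaw),np.sin(yaw),0]);z=np.array([0,0,-1.]);return np.c_[x,np.cross(z,x),z]
def peg(th):
    a=YAW+np.pi/2-th;return PIV+.135*np.array([np.cos(a),np.sin(a),0])
def push(th,off=.019,z=.108,sg=-1):
    ty=YAW-th;t=np.array([np.cos(ty),np.sin(ty),0]);p=peg(th)-off*t;p[2]=z;return p,Rq(Rd(ty,sg))
PZ=-.0187
def grasp(c,a,zt,sg,s=.005):   # tool pose holding damper: axis a, tool z zt, tcp
    x=sg*a;R=np.c_[x,np.cross(zt,x),zt];return c+s*a-PZ*zt,Rq(R)
E
python3 - <<'E'
from g import *
from station import ctrl
np.set_printoptions(precision=2,suppress=True)
for sg in (-1,1):
    for th in np.linspace(-.0,1.5,4): print(sg,th,ctrl.ik(*push(th,sg=sg)))
    d=np.array([np.cos(YAW),np.sin(YAW),0]);print('g',ctrl.ik(*grasp(C,d,np.array([0,0,-1.]),sg)))
    F=np.array([.638,.178,.267]);e=np.array([-.095,.9955,0]);
    for hs in (1,-1):
        h=hs*np.array([e[1],-e[0],0]);s30,c30=.5,3**.5/2
        a=c30*h+s30*np.array([0,0,1]);zt=s30*h-c30*np.array([0,0,1]);print('final',hs,ctrl.ik(*grasp(F-.085*a,a,zt,sg)))
E
```

```text
-1 0.0 [ 0.17  0.43  0.02  2.06 -0.02  0.66  2.13]
-1 0.5 [ 0.07  0.5   0.08  1.91 -0.06  0.73  1.62]
-1 1.0 [ 0.03  0.59  0.18  1.73 -0.14  0.83  1.21]
-1 1.5 [ 0.03  0.68  0.31  1.56 -0.24  0.93  0.84]
g [ 0.21  0.57  0.03  2.01 -0.03  0.56  2.19]
final 1 [-0.53  0.29  0.13  2.09  0.44  0.29  0.86]
final -1 None
1 0.0 [-0.24  0.5   0.61  2.06 -0.44  0.71 -0.55]
1 0.5 [-0.52  0.79  1.15  1.91 -0.86  1.04 -0.69]
1 1.0 [-0.45  0.88  1.15  1.73 -0.88  1.14 -1.24]
1 1.5 [-0.34  0.95  1.15  1.57 -0.91  1.23 -1.74]
g [-0.14  0.65  0.57  2.02 -0.58  0.64 -0.4 ]
final 1 [-1.19  0.51  1.15  2.1  -1.05  0.46 -0.82]
final -1 None
```

Run:
```python
from g import *
from station import ctrl,get_state
ctrl.close_gripper(40)
p,q=push(0,off=.037,z=.19)
ctrl.movep(p,q)
p,q=push(0,off=.037);ctrl.movel(p,q,max_speed=.15)
f0=get_state()['contact_force']
for th in [0]+list(np.arange(.25,1.51,.25)):
    p,q=push(th);ctrl.movel(p,q,max_speed=.12)
    s=get_state();print(round(th,2),round(s['time'],2),(s['contact_force']-f0).round(1))
im,d=vision.grab_frame('wrist');cv2.imwrite('pics/w2.png',im);np.savez('pics/w2.npz',im=im,d=d,p=s['tcp_pos'],q=s['eef_rot'])
im,d=vision.grab_frame('scene');cv2.imwrite('pics/s2.png',cv2.resize(im[150:290,220:400],None,fx=4,fy=4))
```

```text
0 5.48 [-0.  -0.8 -0.9]
0.25 5.92 [-0.8 -0.4  0.4]
0.5 6.35 [-0.5 -0.9  0.3]
0.75 6.78 [-1.4 -0.1  0.3]
1.0 7.22 [-0.4 -1.  -1. ]
1.25 7.65 [-0.3 -0.6 -0.5]
1.5 8.08 [-0.9  0.7 -0.6]
```

View pics/w2.png

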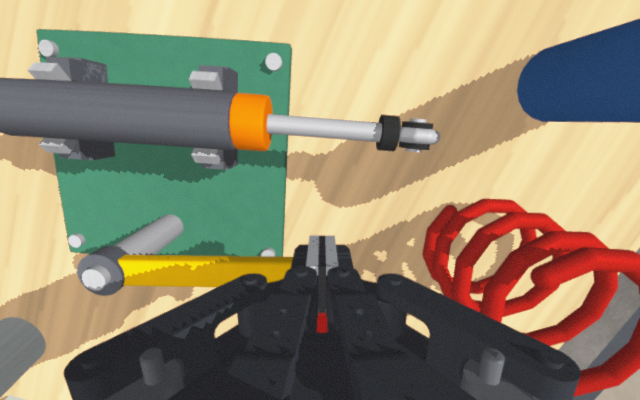

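View pics/s2.png

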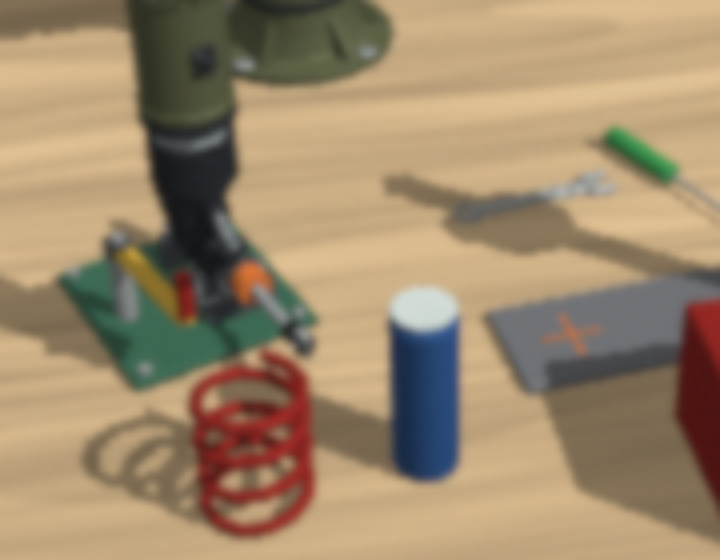

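The keeper is open: the yellow bar in the wrist view lies nearly parallel to the damper (92,275)→(320,268), clear of it. Next I'll back off, rise, open, and look again from over the damper.

Run:
```python
from g import *
from station import ctrl,get_state
p,q=push(1.5,off=.03);ctrl.movel(p,q)
p[2]=.21;ctrl.movel(p,q,max_speed=.25)
d=np.array([np.cos(YAW),np.sin(YAW),0]);g,q=grasp(C,d,np.array([0,0,-1.]),-1)
g[2]=.23;ctrl.movep(g,q);ctrl.ungrasp()
s=get_state();im,d=vision.grab_frame('wrist');print(s['time'],s['tcp_pos'],g,s['qpos'].round(2))
cv2.imwrite('pics/w3.png',im);np.savez('pics/w3.npz',im=im,d=d,p=s['tcp_pos'],q=s['eef_rot'])
```

```text
10.9833 [ 0.49626976 -0.14075624  0.23003793] [ 0.4962803  -0.14074079  0.23      ] [ 0.14  0.34  0.13  1.79 -0.05  1.02  2.21]
```

View pics/w3.png

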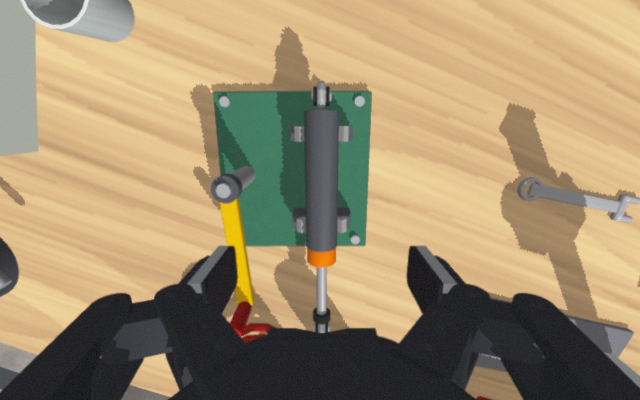

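```bash
cat > fit.py <<'E'
from h import *
from scipy.optimize import least_squares
def fit(f,roi,p0,zmin=.05):
    z=np.load(f);im=z['im'];d=z['d'];W=inv('wrist',tcp=z['p'],Rt=qR(z['q']))
    uv,P=cloud(W,d);hsv=cv2.cvtColor(im,cv2.COLOR_BGR2HSV)[uv[:,1],uv[:,0]].astype(int)
    return uv,P,hsv,W
uv,P,hsv,W=fit('pics/w3.npz',None,None)
og=(uv[:,0]>300)&(uv[:,0]<342)&(uv[:,1]>235)&(uv[:,1]<275)&(hsv[:,1]>180)&(hsv[:,0]>=6)&(hsv[:,0]<17)
tu=(uv[:,0]>308)&(uv[:,0]<334)&(uv[:,1]>115)&(uv[:,1]<240)&(P[:,2]>.06)
k=og|tu;T=P[k];R=np.where(og[k],.017,.018)
def f(p):
    n=np.array([-np.sin(p[1]),np.cos(p[1])]);r=np.hypot((T[:,:2]-[.49,-.14])@n-p[0],T[:,2]-p[2]);return (r-R)*1e3
r=least_squares(f,[0,.36,.065],loss='soft_l1',x_scale=[.01,.1,.01]);print(r.x,np.degrees(r.x[1]),np.sqrt(np.mean(r.fun**2)))
u=np.array([np.cos(r.x[1]),np.sin(r.x[1])]);n=np.array([-u[1],u[0]]);B=np.array([.49,-.14])+r.x[0]*n
t=(P[og][:,:2]-B)@u;print('collar',np.percentile(t,[1,50,99]))
t=(P[tu][:,:2]-B)@u;print(t.min())
print('C',B+u*(np.percentile(t,0)*0+np.median((P[og][:,:2]-B)@u)-.085))
# image colums: tube rear edge row ~ 110
ts=(P[:,:2]-B)@u;nn=(P[:,:2]-B)@n
m=(abs(nn)<.012)&(P[:,2]>.074)&(P[:,2]<.09)&(uv[:,1]<275);print('tube+collar extent',np.percentile(ts[m],[.3,99.7]))
ye=(hsv[:,0]>18)&(hsv[:,0]<32)&(hsv[:,1]>180)&(P[:,2]>.085)&(uv[:,0]<260)
Y=P[ye][:,:2];v=np.linalg.svd(Y-Y.mean(0))[2][0];a=np.arctan2(*v[::-1]);print('keeper',(r.x[1]+np.pi/2-a+.5)%np.pi-.5)
E
python3 fit.py
```

```text
[-0.00280747  0.35973527  0.06422858] 20.611312567721836 0.6423102371119455
collar [0.07822071 0.08631733 0.09603664]
-0.06652613705275583
C [ 0.49222131 -0.14216403]
tube+collar extent [-0.09564124  0.0966566 ]
keeper 1.5579243851147666
```

```bash
sed -i 's/^C=np.array(.*)\;YAW/C=np.array([.4922,-.1422,.062]);YAW/' g.py; head -3 g.py
python3 - <<'E'
from g import *
from station import ctrl,get_state
d=np.array([np.cos(YAW),np.sin(YAW),0]);g,q=grasp(C,d,np.array([0,0,-1.]),-1)
f0=get_state()['contact_force']
h=g.copy();h[2]=.1;ctrl.movel(h,q,max_speed=.15);print(get_state()['contact_force']-f0)
ctrl.movel(g,q,max_speed=.08);print(get_state()['contact_force']-f0)
ctrl.close_gripper(90);s=get_state();print(s['width'],s['contact_force']-f0,s['tcp_pos'],s['time'])
h=g.copy();h[2]+=.06;ctrl.movel(h,q,max_speed=.06);s=get_state();print(s['width'],s['contact_force']-f0,s['wrist_torque'],s['time'])
h[2]=.30;ctrl.movel(h,q,max_speed=.2);s=get_state();print(s['width'],s['contact_force']-f0,s['time'])
im,d=vision.grab_frame('wrist')
cv2.imwrite('pics/w4.png',im);np.savez('pics/w4.npz',im=im,d=d,p=s['tcp_pos'],q=s['eef_rot'])
E
```

```text
from h import *
C=np.array([.4922,-.1422,.062]);YAW=np.radians(20.6);PIV=np.array([.526,-.2300,0]);
def Rd(yaw,sg=-1):
[ 0.50619047 -0.67884661  0.98477024]
[0.10909533 0.48434525 0.95993708]
0.034222351585230334 [-0.86643928 -0.81694456  5.79291084] [ 0.49737254 -0.14111508  0.04399099] 13.4333
0.03394027893857023 [-0.27804514 -0.72531559 -5.43599318] [-0.06607578  0.05987647  0.01738362] 14.5833
0.03390960371623175 [ 0.05940226 -0.71053814 -5.73148233] 15.7167
```

View pics/w4.png

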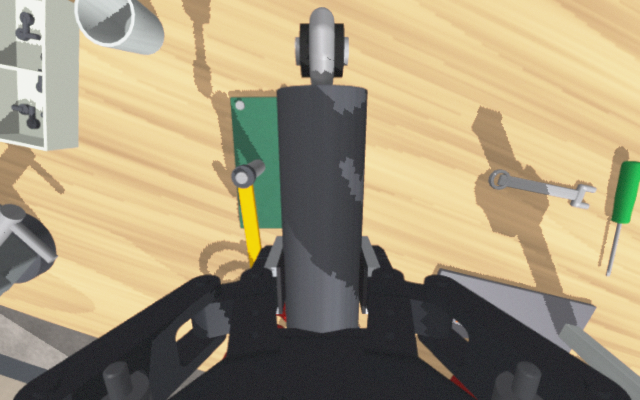

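The damper is held and out of the cradle, with −5.7 N more on the wrist where 0.42 kg should add 4.1 N. The rear end is visible at (322,88). Next I'll fit the damper in the tool frame and take one picture from the wrist to sharpen the stand's pose.

```bash
cat > tool.py <<'E'
import sys
from h import *
from scipy.optimize import least_squares
def toolfit(f):
    z=np.load(f);im=z['im'];d=z['d'];W=inv('wrist',tcp=z['p'],Rt=qR(z['q']))
    uv,P=cloud(W,d);T=(P-z['p'])@qR(z['q'])
    k=(abs(uv[:,0]-322)<40)&(uv[:,1]>80)&(uv[:,1]<240)&(abs(T[:,1])<.018)&(T[:,2]<0.0)&(T[:,2]>-.06)&(T[:,0]<.079)
    Q=T[k]
    def g(p): # axis: y=p0+p1 x, z=p2+p3 x
        return (np.hypot(Q[:,1]-p[0]-p[1]*Q[:,0],Q[:,2]-p[2]-p[3]*Q[:,0])-.018)*1e3
    r=least_squares(g,[0,0,-.0187,0],loss='soft_l1',x_scale=[.01,.1,.01,.1])
    # rear face: pixels on tube
    m=(abs(T[:,1])<.008)&(T[:,2]<-.028)&(T[:,2]>-.045)&(uv[:,1]<240)
    print('n',len(Q),'rms',np.sqrt(np.mean(r.fun**2)),'y0,ty,z0,tz',r.x.round(4),'rear x',np.percentile(T[m,0],[50,98,99.5,100]).round(4))
    return r.x
if __name__=='__main__': toolfit(sys.argv[1])
E
python3 tool.py pics/w4.npz
python3 - <<'E'
from g import *
from station import ctrl,get_state
q=Rq(Rd(np.radians(5.5)))
p=[.66,-.05,.37];ctrl.movep(p,q)
s=get_state();im,d=vision.grab_frame('wrist');print(s['time'],s['width'])
cv2.imwrite('pics/w5.png',im);np.savez('pics/w5.npz',im=im,d=d,p=s['tcp_pos'],q=s['eef_rot'])
E
```

```text
n 12154 rms 0.5376541402943436 y0,ty,z0,tz [ 0.0008 -0.001  -0.02   -0.0049] rear x [0.0633 0.1014 0.1039 0.1055]
16.5833 0.03395554389553981
```

View pics/w5.png

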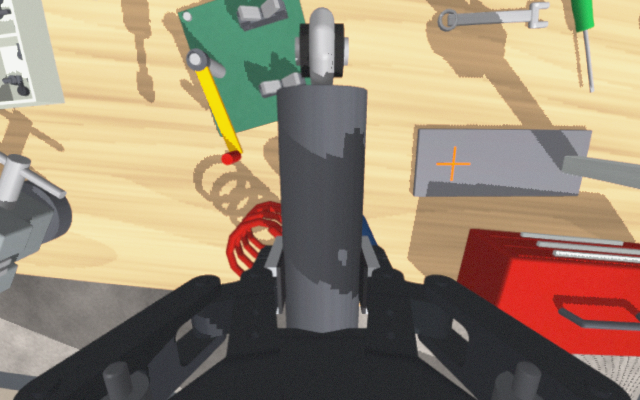

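The orange cross is at (453,163), with the foot plate's edges from (415,127) to (592,130) and (413,195) to (580,195). The keeper is still open.

Run:
```python
from h import *
from tool import toolfit
x=toolfit('pics/w5.npz')
z=np.load('pics/w5.npz');im=z['im'];d=z['d'];R=qR(z['q']);W=inv('wrist',tcp=z['p'],Rt=R)
# rear edge of tube in image: ray vs plane z_tool=-.038
g=cv2.cvtColor(im,cv2.COLOR_BGR2GRAY).astype(int)
print(g[78:100,300].tolist(),g[78:100,345].tolist())
o,dr=ray(W,[[322,86],[322,88],[322,90]]);o=(o-z['p'])@R;dr=dr@R
for v in dr: print('rear x',(o+v*((-.038-o[2])/v[2])).round(4))
# cross
h=cv2.cvtColor(im,cv2.COLOR_BGR2HSV).astype(int)
m=(h[...,1]>130)&(h[...,0]>=5)&(h[...,0]<20)&(im[...,2]>150);m[:, :425]=0;m[:,485:]=0;m[:135]=0;m[185:]=0
v,u=np.nonzero(m);print('cross px',len(u),u.mean(),v.mean(),u.min(),u.max(),v.min(),v.max())
cx=np.array([[(u.min()+u.max())/2,(v.min()+v.max())/2],[u.mean(),v.mean()]]);print(atz(W,cx,.01))
# foot plate
uv,P=cloud(W,d);hs=h[uv[:,1],uv[:,0]]
k=(uv[:,0]>400)&(uv[:,1]>115)&(uv[:,1]<210)&(hs[:,1]<60)&(abs(P[:,2]-.01)<.006)
mask=np.zeros((400,640),np.uint8);mask[uv[k,1],uv[k,0]]=255
mask[m]=255
mask=cv2.morphologyEx(mask,cv2.MORPH_OPEN,np.ones((3,3)));mask=cv2.morphologyEx(mask,cv2.MORPH_CLOSE,np.ones((5,5)))
vis=im.copy();vis[mask>0]=(0,255,0);cv2.imwrite('pics/m5.png',vis[100:220,380:640])
e=[];lo=[];hi=[]
for c in range(425,550,2):
    r=np.nonzero(mask[:,c])[0];lo.append([c,r.min()-.5]);hi.append([c,r.max()+.5])
for L in (lo,hi):
    A=atz(W,L,.01);f=np.polyfit(A[:,1],A[:,0],1);res=A[:,0]-np.polyval(f,A[:,1]);ok=abs(res)<.003;f=np.polyfit(A[ok,1],A[ok,0],1);print('edge x=',f,ok.sum(),'x at y=.178',np.polyval(f,.178))
rows=[];
for rr in range(135,190,2):
    c=np.nonzero(mask[rr])[0];rows.append([c.min()-.5,rr])
A=atz(W,rows,.01);f=np.polyfit(A[:,0],A[:,1],1);print('front edge y=',f,np.polyval(f,.638))
```

```text
n 12112 rms 0.5307030158887079 y0,ty,z0,tz [ 0.001  -0.0005 -0.02   -0.0045] rear x [0.0633 0.1017 0.1043 0.1061]
[119, 125, 131, 136, 143, 136, 110, 92, 90, 94, 92, 93, 96, 93, 90, 93, 93, 94, 94, 96, 95, 93] [221, 223, 223, 225, 223, 223, 220, 179, 117, 112, 116, 114, 115, 116, 114, 115, 116, 116, 114, 115, 115, 118]
rear x [ 0.0786  0.0012 -0.038 ]
rear x [ 0.078   0.0012 -0.038 ]
rear x [ 0.0773  0.0012 -0.038 ]
cross px 138 452.90579710144925 163.3695652173913 437 469 147 180
[[0.63931584 0.1809647  0.01      ]
 [0.63910645 0.18074817 0.01      ]]
edge x= [-0.10344195  0.59766895] 63 x at y=.178 0.5792562867661472
edge x= [-0.10695901  0.71829037] 63 x at y=.178 0.6992516671615044
front edge y= [0.10007438 0.04991387] 0.11376132322313916
```

View pics/m5.png

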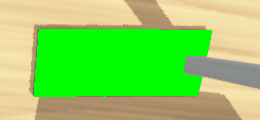

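Run:
```python
from h import *
z=np.load('pics/scene0.npz');im=z['im'];d=z['d'];S=inv('scene')
F=np.array([.639,.1795]);e=np.array([-.1025,.9947]);h=np.array([e[1],-e[0]])
a=np.linspace(0,2*np.pi,60)
outs=[]
x0,y0,w,hh=390,145,50,50;k=8
base=cv2.resize(im[y0:y0+hh,x0:x0+w],None,fx=k,fy=k,interpolation=cv2.INTER_CUBIC)
b2=base.copy()
for zz,col in [(.26,(0,255,255)),(.27,(0,0,255)),(.28,(255,0,255))]:
    X=np.c_[(F+.15*e)[None]+.021*np.cos(a)[:,None]*h,zz+.021*np.sin(a)]
    p=(proj(S,X)-[x0,y0]+.5)*k
    cv2.polylines(b2,[p.astype(np.int32)],True,col,1)
cv2.imwrite('pics/lens.png',np.hstack([base,b2]))
g=cv2.cvtColor(im,cv2.COLOR_BGR2GRAY)
print(g[158:182,400:420]);
P=atd(S,np.array([[c,r] for r in range(160,180) for c in range(402,418)]),d[160:180,402:418].ravel()).reshape(20,16,3)
print((P[...,1]*1e3).astype(int)); print((P[...,2]*1e3).astype(int))
```

```text
[[166 165 165 164 164 162 159 156 148 142 142 143 142 141 140 140 140 136
  127 118]
 [163 157 154 154 154 150 144 142 136 131 136 145 151 148 145 145 144 141
  132 122]
 [164 149 135 130 130 127 123 124 122 123 135 152 165 167 168 169 168 162
  147 135]
 [170 155 131 115 112 111 112 113 116 122 136 155 173 185 195 203 204 196
  179 167]
 [173 162 140 119 110 108 108 110 113 117 129 151 173 185 199 213 218 216
  210 205]
 [174 169 155 134 115 105 101 100 102 103 112 138 165 176 185 201 215 220
  221 221]
 [174 173 167 149 118  93  80  76  76  74  82 112 150 171 172 181 201 216
  222 223]
 [176 176 173 155 111  69  51  46  45  44  52  83 129 164 168 161 177 204
  222 227]
 [181 182 177 153 102  51  31  31  33  34  39  62 109 156 172 158 155 183
  215 227]
 [189 188 178 146  92  49  35  33  38  40  40  50  92 146 176 164 143 159
  190 207]
 [193 192 176 135  83  49  41  40  43  46  44  42  76 131 169 163 139 144
  170 184]
 [193 191 174 131  79  50  43  41  40  44  41  35  63 117 158 160 140 142
  168 180]
 [190 185 171 131  81  50  44  42  36  36  33  30  57 107 148 158 141 145
  169 
[... 2922 characters left out ...]
 267 267 269 270 273 277 276]
 [ -1   0 254 256 261 265 267 264 269 266 265 269 270 268 272 273]
 [  2  -1 246 254 259 264 266 265 260 262 261 265 266 267 269 267]
 [ -2   1 243 250 255 256 261 261 259 262 259 261 264 264 265 265]
 [  4   0 241 247 248 251 258 256 255 257 252 257 259 256 259 262]
 [  5  -9   0 244 247 250 257 253 250 249 249 253 257 251 256 257]
 [  2  -3   2 237 245 245 250 249 247 244 245 249 252 249 253 258]
 [ -2   5   4  -2  -3  -1   1 229 234 238 239 246 244 243 251 248]
 [ -3   4   0   1   2  -4  -1   4 232 231 238 242 240 243 245 246]
 [  4  -1  -2  -1   4  -1  -3   1   0  -1   0 234 235 238 242 242]
 [  1   0   4   2  -4   0   0   1   0  -4   2 225 235 235 239 234]]
```

View pics/lens.png

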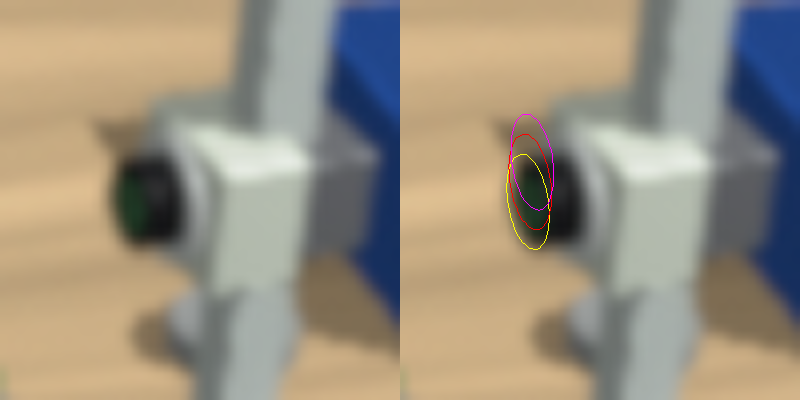

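The lens front fits a centre height of about 0.260 m: the front-face depth spans 237–280 mm, and the yellow circle at 0.26 matches. Focus is therefore about (0.639, 0.1795, 0.260), with line of sight e=(-0.1025, 0.9947). Next I'll move to the hold pose by way of a standoff.

```bash
cat > fin.py <<'E'
from g import *
F=np.array([.639,.1795,.260]);e=np.array([-.1025,.9947,0]);e/=np.linalg.norm(e);k=np.array([0,0,1.])
h=np.array([e[1],-e[0],0]);a=np.cos(np.pi/6)*h+.5*k;zt=.5*h-np.cos(np.pi/6)*k
R0=np.c_[-a,np.cross(zt,-a),zt]
at=-np.array([1,-.0007,-.0047]);at/=np.linalg.norm(at)
# rotation taking at -> -x
from scipy.spatial.transform import Rotation as Ro
v=np.cross(at,[-1,0,0]);Rc=Ro.from_rotvec(v).as_matrix()
R=R0@Rc;st=np.array([-.0807,.0009,-.0196])
def pose(seal): return seal-R@st,Rq(R)
E
python3 - <<'E'
from fin import *
from station import ctrl,get_state
print(R@at,a)
p,q=pose(F-.15*e+[0,0,.03]);print(p,ctrl.ik(p,q),pose(F)[0],ctrl.ik(*pose(F)))
ctrl.movep(p,q)
ctrl.movel(*pose(F-.1*e),max_speed=.1)
ctrl.movel(*pose(F),max_speed=.08);ctrl.pause(.5)
s=get_state();print(s['time'],s['width'],s['tcp_pos'],pose(F)[0],s['contact_force'],s['qpos'].round(2))
for c in ['scene','side','wrist']:
    im,d=vision.grab_frame(c);np.savez(f'pics/{c}6.npz',im=im,d=d,p=s['tcp_pos'],q=s['eef_rot'])
    cv2.imwrite(f'pics/{c}6.png',im)
a_=cv2.imread('pics/scene6.png')[120:280,280:480];b=cv2.imread('pics/side6.png')[130:290,220:420]
cv2.imwrite('pics/c6.png',cv2.resize(np.hstack([a_,b]),None,fx=2,fy=2,interpolation=2))
E
```

```text
[0.86146376 0.08877052 0.49999998] [0.86146375 0.08877052 0.5       ]
[0.59495836 0.02331938 0.23239382] [-0.13124087  0.23992775  0.07601943  2.09109199 -0.13672374  0.28563377
  1.7313729 ] [0.57958286 0.17252928 0.20239382] [-0.66568846  0.31487694  0.31633274  2.10893723  0.20677613  0.22794929
  1.09418183]
20.4 0.03382711055906119 [0.5795982  0.17245219 0.20240382] [0.57958286 0.17252928 0.20239382] [-0.25154359  0.19409802 -4.66806668] [-0.76  0.33  0.44  2.11 -0.02  0.22  1.32]
```

View pics/c6.png

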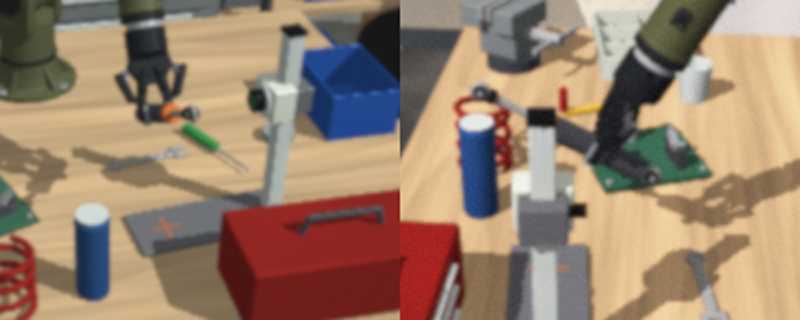

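View pics/wrist6.png

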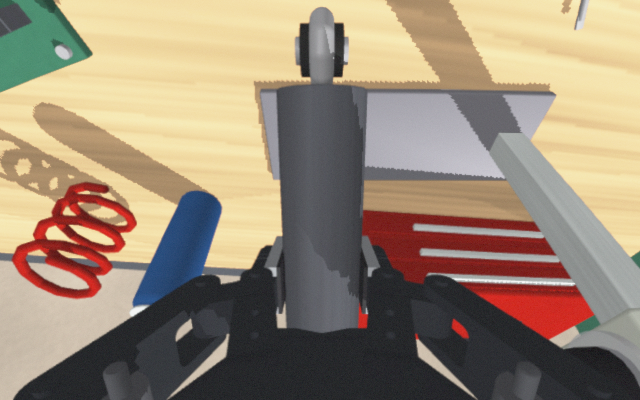

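The scene view shows the collar at crop pixel (172,111), i.e. about (366,175). The side view shows the rod raised with the collar hidden behind the camera head. I'll compare the collar with the predicted focus and refit the damper in the hand.

Run:
```python
from fin import *
from tool import toolfit
toolfit('pics/wrist6.npz')
S=inv('scene');D=inv('side')
z=np.load('pics/scene6.npz');im=z['im'];d=z['d']
h_=cv2.cvtColor(im,cv2.COLOR_BGR2HSV).astype(int)
m=(h_[...,1]>150)&(h_[...,0]>=4)&(h_[...,0]<18)&(im[...,2]>120);m[:150]=0;m[200:]=0;m[:,:345]=0;m[:,385:]=0
v,u=np.nonzero(m);print(len(u),u.mean(),v.mean(),'pred',proj(S,F[None]))
P=atd(S,np.c_[u,v],d[m]);P=P[np.linalg.norm(P-F,axis=1)<.04];print(len(P),np.median(P,0),'F',F)
q=(P-F)@np.c_[a,e,np.cross(a,e)];print(np.percentile(q,[5,50,95],axis=0).round(4))
z=np.load('pics/side6.npz');im=z['im'];dd=z['d'];uv,P=cloud(D,dd)
q=(P-F)@np.c_[a,e,np.cross(a,e)]
# rod & tube points seen from the side camera
for n,l,hh,r in [('rod',.015,.08,.006),('tube',-.155,-.015,.018)]:
    k=(q[:,0]>l)&(q[:,0]<hh)&(np.hypot(q[:,1],q[:,2])<.03)
    Q=q[k]
    if len(Q)>10:
        print(n,len(Q),np.median(Q,0).round(4),'slope',np.polyfit(Q[:,0],Q[:,2],1),np.polyfit(Q[:,0],Q[:,1],1))
b=cv2.resize(im[130:270,220:360],None,fx=5,fy=5,interpolation=2)
for s in (-.189,-.16,-.01,.01,.09,.103):
    p=(proj(D,(F+a*s)[None])[0]-[220,130]+.5)*5;cv2.circle(b,tuple(int(x) for x in p),3,(0,255,0),-1)
cv2.imwrite('pics/v6.png',cv2.resize(b,(600,600)))
im=np.load('pics/scene6.npz')['im'];b=cv2.resize(im[140:210,330:430],None,fx=6,fy=6,interpolation=2)
for s in (-.189,-.16,-.01,.01,.09,.103):
    p=(proj(S,(F+a*s)[None])[0]-[330,140]+.5)*6;cv2.circle(b,tuple(int(x) for x in p),2,(0,255,0),-1)
cv2.imwrite('pics/t6.png',b)
```

```text
n 12000 rms 0.530436121384701 y0,ty,z0,tz [ 0.0011 -0.002  -0.0198 -0.0042] rear x [0.0634 0.1022 0.1047 0.1064]
46 364.30434782608694 175.7826086956522 pred [[365.34541558 176.58903239]]
46 [0.64461342 0.17275699 0.26857511] F [0.639  0.1795 0.26  ]
[[ 0.0033 -0.0163 -0.0106]
 [ 0.0092 -0.0067  0.0058]
 [ 0.0147  0.006   0.0163]]
rod 68 [0.0566 0.0032 0.0058] slope [0.03317531 0.00337714] [0.03492012 0.00070598]
tube 558 [-0.0761  0.0127  0.0093] slope [0.0052204 0.0083563] [0.00722416 0.01217001]
```

View pics/v6.png

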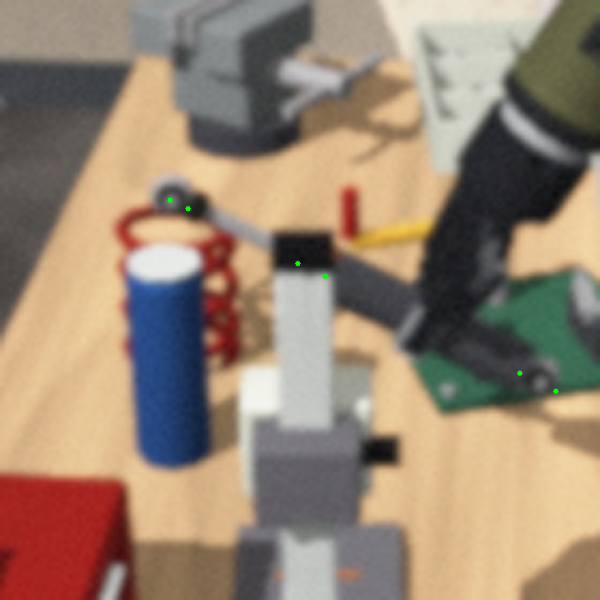

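View pics/t6.png

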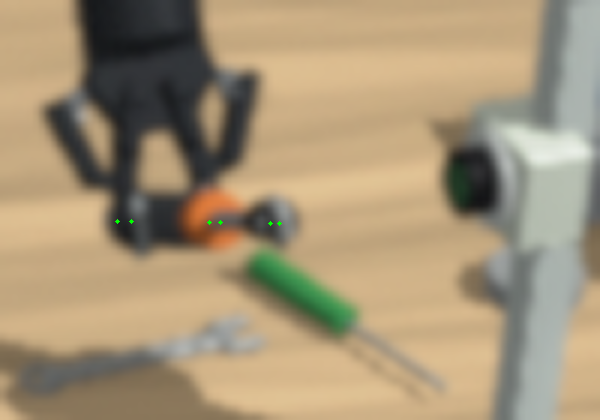

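The collar sits within about 1 px of the predicted focus in the scene camera, and the rod and tube directions agree. The lens shows the same small offset. The grip hasn't slipped and the keeper is open, so I'm handing in.

Run:
```python
from station import ctrl,get_state,ticket
s=get_state();print(s['time'],s['width'],abs(s['qd']).max(),s['tcp_pos'])
ticket.close_job()
```

```text
20.55 0.033991498315449245 0.0013743207771774533 [0.57957431 0.17250629 0.20237235]
the job is handed in; nothing more can be done
```

I swung the keeper open, lifted the damper out of its cradle and handed the job in at 20.6 s with the damper held in front of the inspection camera. The interface gives no verdict, so the figures below are my own measurements.

- **Keeper:** I pushed the peg round with closed fingers. It measured about 1.56 rad before the grasp, and the later side picture still shows it clear of the damper.
- **Grip:** The damper is gripped at its middle with 90 N. The finger reading stayed at about 34 mm (the tube is 36 mm), and refitting the damper in the hand before and after the move showed no slip.
- **Hold position:** I put the focus at (0.639, 0.180, 0.260), using the orange cross, the foot plate edges and the lens height. The gripper reached its target within 0.1 mm, with the damper set square to the line of sight and the rod end 30° up.
- **Checks on the hold:** In the scene camera the collar sits about 1 px (roughly 3 to 4 mm) from the predicted focus. The side camera's view of the rod and rear eye is off by 1 to 2 px. It had shown a similar offset on the orange cross, so I took that as calibration error.
- **Least certain:** I measured the lens height only from the scene camera, so it could be off by a few millimetres. The collar itself is hidden from the side camera, so only the scene camera confirms it directly.
- **Surroundings:** None of the measured forces or pictures showed contact with the stand or the other things on the bench.

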